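# Tag out the touch mixer with the tired head spring

## Task

One of these three touch mixers has a tired spring under its rubber pad. Working along the row from the robot's left to its right, press each pad well down, past half its travel, and let it spring back to feel which is the softest; then push the softest mixer's red out-of-service tag fully down over its switch. Only press and push, pick nothing up: leave the other two tags up, the mixers standing where they are, and the bottles, beaker and tube rack alone.

Things in the scene. Friction and masses are not known exactly. Their poses are not given: they have to be found in the camera images.
- mixer_a: touch-run vortex mixer, one of three alike: slate-blue housing 170 (x) by 125 (y), 95 high, loose, about 2.8 kg, on rubber feet. Origin: centre of its footprint on the bench; own -x is its front, towards the robot (yaw within 0.3 rad). In its frame (mm): pad centre x 30, y 0; front panel slopes from (x -18, z 95) to (x -85, z 58); knob 24 wide, 12 high at x -49, y 41; switch under the tag at y -18
- pad_a (a joint): sprung travel of this mixer's pad in m: 0 to 0.001 at rest, grows downwards, end stop 0.009; springs back by itself. The force grows evenly with depth: on the softest from nearly nothing to about 4 N at the end stop, on the other two from about 1.2 N to 10 to 15 N
- pad_a_top (a point): centre of the top face of this mixer's round black rubber pad (76 across, 14 thick); 130 above the bench at rest; moves down with it
- tag_a (a joint): hinge of this mixer's red tag (plate 56 long, 50 wide, 3 thick), rad: 0 fully up (43 deg above level, leaning to the mixer's front), 1.25 fully down, along the sloping panel over the switch. Starts at 0 to 0.25, stays where left (friction, 1 N at the free edge). Push it down from above, some 35 from the pin. Pin along the mixer's y, at x -28, y -18, z 101 in its frame
- tag_a_end (a point): middle of the free edge of this mixer's red tag, 56 from the hinge pin. In the mixer's frame (mm): (-69, -18, 139) fully up, x -84 when level, (-77, -18, 74) fully down
- mixer_b: touch-run vortex mixer, one of three alike: slate-blue housing 170 (x) by 125 (y), 95 high, loose, about 2.8 kg, on rubber feet. Origin: centre of its footprint on the bench; own -x is its front, towards the robot (yaw within 0.3 rad). In its frame (mm): pad centre x 30, y 0; front panel slopes from (x -18, z 95) to (x -85, z 58); knob 24 wide, 12 high at x -49, y 41; switch under the tag at y -18
- pad_b (a joint): sprung travel of this mixer's pad in m: 0 to 0.001 at rest, grows downwards, end stop 0.009; springs back by itself. The force grows evenly with depth: on the softest from nearly nothing to about 4 N at the end stop, on the other two from about 1.2 N to 10 to 15 N
- pad_b_top (a point): centre of the top face of this mixer's round black rubber pad (76 across, 14 thick); 130 above the bench at rest; moves down with it
- tag_b (a joint): hinge of this mixer's red tag (plate 56 long, 50 wide, 3 thick), rad: 0 fully up (43 deg above level, leaning to the mixer's front), 1.25 fully down, along the sloping panel over the switch. Starts at 0 to 0.25, stays where left (friction, 1 N at the free edge). Push it down from above, some 35 from the pin. Pin along the mixer's y, at x -28, y -18, z 101 in its frame
- tag_b_end (a point): middle of the free edge of this mixer's red tag, 56 from the hinge pin. In the mixer's frame (mm): (-69, -18, 139) fully up, x -84 when level, (-77, -18, 74) fully down
- mixer_c: touch-run vortex mixer, one of three alike: slate-blue housing 170 (x) by 125 (y), 95 high, loose, about 2.8 kg, on rubber feet. Origin: centre of its footprint on the bench; own -x is its front, towards the robot (yaw within 0.3 rad). In its frame (mm): pad centre x 30, y 0; front panel slopes from (x -18, z 95) to (x -85, z 58); knob 24 wide, 12 high at x -49, y 41; switch under the tag at y -18
- pad_c (a joint): sprung travel of this mixer's pad in m: 0 to 0.001 at rest, grows downwards, end stop 0.009; springs back by itself. The force grows evenly with depth: on the softest from nearly nothing to about 4 N at the end stop, on the other two from about 1.2 N to 10 to 15 N
- pad_c_top (a point): centre of the top face of this mixer's round black rubber pad (76 across, 14 thick); 130 above the bench at rest; moves down with it
- tag_c (a joint): hinge of this mixer's red tag (plate 56 long, 50 wide, 3 thick), rad: 0 fully up (43 deg above level, leaning to the mixer's front), 1.25 fully down, along the sloping panel over the switch. Starts at 0 to 0.25, stays where left (friction, 1 N at the free edge). Push it down from above, some 35 from the pin. Pin along the mixer's y, at x -28, y -18, z 101 in its frame
- tag_c_end (a point): middle of the free edge of this mixer's red tag, 56 from the hinge pin. In the mixer's frame (mm): (-69, -18, 139) fully up, x -84 when level, (-77, -18, 74) fully down
- dropper_red: amber dropper bottle with a red cap, 32 across, 77 high; origin under its centre; stands behind the mixers; not to be disturbed
- dropper_black: amber dropper bottle with a black cap, 32 across, 77 high; origin under its centre; stands behind the mixers; not to be disturbed
- beaker: empty glass beaker, 68 across, 85 high; origin under its centre; stands behind the mixers; not to be disturbed
- tube_rack: blue rack of capped sample tubes, 50 by 125, 56 high; origin under its centre; stands behind the mixers; not to be disturbed

How it is judged:
By the outcome, as a careful person would: the job done as asked, in the order asked, and still so for the second after the job is handed in, with the robot touching nothing.
It also fails if it takes over 51 s, if anything falls off the work surface, if the arm or the gripper's body presses on something with over 40 N, if the wrist force passes 120 N, or if a joint passes its speed limit or range.

## Robot

A 6-joint arm with a two-finger parallel gripper is mounted at the origin on the work surface. World frame = base frame: x ahead of the robot, y to its left, z up, the work surface at z = 0. Lengths are in m, angles in rad, forces in N, time in s.
With the tool pointing down it reaches from about 0.35 to 0.925 m from the base axis. Payload 6.4 kg.
Tool frame: the origin (TCP) lies at the very end of the fingers, on their centre line; the grasp point (between the pads) lies 19 mm behind it; z points along the fingers, y is the line along which they close (so a half turn about z gives the same grasp; the last joint's range is limited). The gripper opens to 94 mm and grips with 3 to 60 N. Pads are 16 mm wide; open, the fingers measure 119 mm over their backs; the gripper's body (75 mm by 177 mm) begins 78 mm behind the grasp point.
Start: joints at [0.969, 0.245, 1.558, -0, 1.339, -0.174], TCP at [0.27, 0.591, 0.205] pointing down, gripper open.
Joint ranges: [-3.13, 3.13], [-1.02, 2.26], [0.13, 2.54], [-0.95, 4.09], [0.21, 2.88], [-2.74, 2.74]. Speed limits (rad/s): [2.57, 2.57, 3.14, 3.14, 3.14, 3.14].

## Interface

Orientations are given as a rotation vector (axis times angle).
In Python, from station import manip, eyes gives the robot as it stands.
- The arm moves only by the tool apply_moves, never from a script. Its argument "deltas" is a list of rows, each a list of 3 entries, a list of its own where there are three numbers: the shift along the tool's x, y, z in cm, then the turn, a rotation vector about the tool's x, y, z in degrees, then the finger opening in cm, from 0 to 9.4. A call has exactly 5 rows; each row shifts and turns the commanded pose from where the row before left it, along the tool's axes as they then stand; what a row does not reach is not made up. A row lasts 1/10 s, in which the tool goes at most 50 mm and 8.59 degrees, less where a joint would pass 70% of its speed; a pose out of reach is approached as far as the arm can. A call is refused whole if a number of a shift passes 5 or a number of a turn 8.59, either way. A call with a gripper value outside its range is refused whole. The fingers move at their own pace and stop on an object; "squeeze" is the grip in N (left out, the last holds). Time passes only in rows, so rows that do not move let the fingers close, or fill a call up. It gives the time, the measured TCP pose, the force, the opening and the grip force at its end, in the units of the state.
- manip.get_state(): the state, without advancing time (a new reading comes with each control period).
- eyes.snapshot(name): name is "side" or "top"; returns the picture (400x640x3 uint8, blue, green, red); there is no depth.
- eyes.camera_params(name): a dict with "fovy" (degrees; the focal length in pixels is half the picture's height over the tangent of half this angle, whatever the lens; pixels are square), "cx", "cy" (the principal point, pixels), "distortion" ([k1, k2, p1, p2, k3] as OpenCV has them; the pictures are not rectified), "xyz" and "orientation" of the camera in the world. Camera axes: x right, y up, looking along -z (the intrinsics and any distortion apply to the point x, -y, -z); pixel columns grow to the right and rows downward; lengths in m; the calibration is good to about 2 mm. A picture is of the moment at which its call begins. camera_params takes no time and is no camera call.
- manip.sign_off(): hands the job in; it is judged then, once.
The state is a dict: "time_s": time; "joint_positions": joint angles; "qvel": joint speeds; "joint_efforts": joint torques, N m; "position": TCP position; "tcp_rot": TCP orientation; "contact_force": force on the tool from outside, world axes, zero at the start; "wrist_torque": the same for the moment, N m; "opening": finger opening in m; "grip_force": force on a finger pad.
Only numpy, scipy, OpenCV 4.12 (cv2) and the standard library are available. Lean on these libraries where they do the work, as an engineer would, in place of code of your own. Each camera call takes 0.05 s, during which the arm holds its last target. There are 200 camera calls.

## Working session

There is one attempt and no reset: what is moved stays moved. The work goes in short steps, Python scripts to look and compute and a tool call to move; the robot and the scene stay as the last step left them, time stands still between calls to the robot, and variables do not carry over. Pictures are saved under pics/ and viewed, at most 10 in all, crops included, and the job is handed in when it is done.

Besides the shell and the picture viewer there is one more tool, called after "Call:" as name([rows], argument=value, ...), one row to a line, values as JSON. apply_moves: Moves the arm, as the interface text tells. Its arguments: {"type":"object","properties":{"deltas":{"type":"array"},"squeeze":{"type":"number"}},"required":["deltas"]}

```bash
mkdir -p pics
python3 - <<'E'
from station import manip, eyes
import cv2
for n in("top","side"):
    cv2.imwrite(f"pics/{n}0.png",eyes.snapshot(n)); print(n,eyes.camera_params(n))
print(manip.get_state())
E
```

```text
top {'fovy': 55.311326635158245, 'cx': 321.29756756083333, 'cy': 197.70749727923837, 'distortion': array([-0.04628568,  0.        ,  0.        ,  0.        ,  0.        ]), 'xyz': array([ 0.49476664, -0.01783987,  1.17519177]), 'orientation': array([ 0.07909251, -0.07537624, -1.59471842])}
side {'fovy': 45.168561423299195, 'cx': 313.31255503544537, 'cy': 196.92599410208308, 'distortion': array([-0.01825874,  0.        ,  0.        ,  0.        ,  0.        ]), 'xyz': array([0.47535046, 1.06003228, 0.8947518 ]), 'orientation': array([ 0.04472092, -1.370437  , -2.70325573])}
{'time_s': 0.1, 'joint_positions': array([ 9.68900348e-01,  2.45757041e-01,  1.55885977e+00, -3.85190948e-06,
        1.33872979e+00, -1.74058374e-01]), 'qvel': array([-0.00065207, -0.00276785, -0.00333887,  0.00053661, -0.0015476 ,
       -0.00104918]), 'joint_efforts': array([-3.13674500e-04, -4.16909802e+01, -3.15528417e+01,  6.86360034e-02,
        3.09363543e-02, -5.81243785e-05]), 'position': array([0.26934904, 0.59097465, 0.20446476]), 'tcp_rot': array([-6.66790130e-01, -3.06933899e+00,  2.55200863e-03]), 'contact_force': array([-0.06276792, -0.24077071,  0.0095211 ]), 'wrist_torque': array([ 0.01767193,  0.04387733, -0.01421274]), 'grip_force': 0.0, 'opening': 0.09391594210739525}
```

View pics/top0.png

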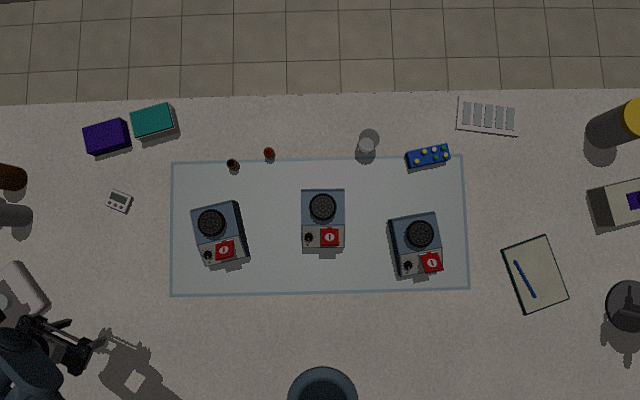

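View pics/side0.png

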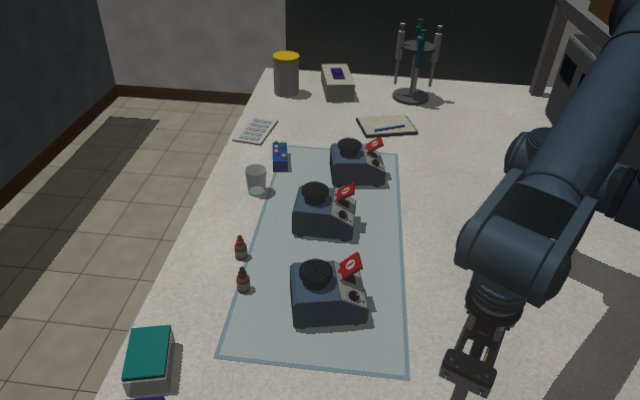

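The top view shows pads at about (211,222), (322,207) and (421,235), with tags at (225,250), (329,238) and (432,263). In the side view the pads are at (316,272), (315,192) and (349,148), so the leftmost mixer is the nearest one there.

```bash
cat > h.py <<'E'
import numpy as np, cv2
from scipy.spatial.transform import Rotation as R
from station import manip, eyes
def cam(n):
    p=eyes.camera_params(n); f=200/np.tan(np.radians(p['fovy']/2))
    K=np.array([[f,0,p['cx']],[0,f,p['cy']],[0,0,1]]); 
    M=R.from_rotvec(p['orientation']).as_matrix()@np.diag([1,-1,-1])
    return K,np.array(p['distortion']),M,np.array(p['xyz'])
def proj(n,X):
    K,d,M,t=cam(n); X=np.atleast_2d(X).astype(float)
    return cv2.projectPoints(((X-t)@M).reshape(-1,1,3),np.zeros(3),np.zeros(3),K,d)[0].reshape(-1,2)
def atz(n,uv,z):
    K,d,M,t=cam(n); u=cv2.undistortPoints(np.array(uv,float).reshape(-1,1,2),K,d).reshape(-1,2)
    r=np.c_[u,np.ones(len(u))]@M.T; return t+r*((z-t[2])/r[:,2])[:,None]
E
python3 - <<'E'
from h import *
im=cv2.imread('pics/top0.png'); sd=cv2.imread('pics/side0.png')
pads=[(211,222),(322,207),(421,235)]; tags=[(225,250),(329,238),(432,263)]
for p,t in zip(pads,tags):
    # pad: dark blob
    g=im.max(2); m=(g<62).astype(np.uint8); w=np.zeros_like(m); cv2.circle(w,p,20,1,-1); 
    n,l,s,c=cv2.connectedComponentsWithStats(m*w); k=1+s[1:,4].argmax()
    cnt=cv2.findContours((l==k).astype(np.uint8),0,1)[0][0]
    cc,r=cv2.minEnclosingCircle(cnt)
    X=atz('top',[cc],.130)[0]; 
    red=((im[...,2]>120)&(im[...,1]<80)).astype(np.uint8); w[:]=0; cv2.circle(w,t,22,1,-1)
    q=cv2.minAreaRect(cv2.findNonZero(red*w)); box=cv2.boxPoints(q)
    print('pad px',np.round(cc,1),'r',round(r,1),s[k],'world',X.round(4),'side px',proj('side',[X])[0].round(1))
    print(' tag rect',np.round(q[0],1),np.round(q[1],1),round(q[2],1),box.round(1).tolist())
big=np.hstack([cv2.resize(im[y-30:y+60,x-40:x+50],None,fx=2.95,fy=2.95,interpolation=2) for x,y in pads])
big2=np.hstack([cv2.resize(sd[y-30:y+60,x-35:x+55],None,fx=2.95,fy=2.95,interpolation=2) for x,y in [(316,272),(315,192),(349,148)]])
cv2.imwrite('pics/z.png',np.vstack([big,big2]))
E
```

```text
Traceback (most recent call last):
cv2.error: OpenCV(4.12.0) /io/opencv/modules/imgproc/src/convhull.cpp:143: error: (-215:Assertion failed) total >= 0 && (depth == CV_32F || depth == CV_32S) in function 'convexHull'
```

```bash
cat > m.py <<'E'
from h import *
im=cv2.imread('pics/top0.png'); sd=cv2.imread('pics/side0.png')
pads=[(211,222),(322,207),(421,235)]; tags=[(225,250),(329,238),(432,263)]
print(im[250,218],im[222,211],im[222,225],im[222,200])
i=im.astype(int)
for p,t in zip(pads,tags):
    m=(i.max(2)<62).astype(np.uint8); w=np.zeros_like(m); cv2.circle(w,p,20,1,-1)
    n,l,s,c=cv2.connectedComponentsWithStats(m*w); k=1+s[1:,4].argmax()
    cnt=cv2.findContours((l==k).astype(np.uint8),0,1)[0][0]
    cc,r=cv2.minEnclosingCircle(cnt); X=atz('top',[cc],.130)[0]
    red=((i[...,2]>1.8*i[...,1])&(i[...,2]>90)).astype(np.uint8); w[:]=0; cv2.circle(w,t,22,1,-1)
    q=cv2.minAreaRect(cv2.findNonZero(red*w)); box=cv2.boxPoints(q)
    print('pad px',np.round(cc,1),'r',round(r,1),s[k],c[k].round(1),'world',X.round(4),'side px',proj('side',[X])[0].round(1))
    print(' tag rect',np.round(q[0],1),np.round(q[1],1),round(q[2],1),box.round(1).tolist())
big=np.hstack([cv2.resize(im[y-30:y+60,x-40:x+50],None,fx=2.95,fy=2.95,interpolation=2) for x,y in pads])
big2=np.hstack([cv2.resize(sd[y-30:y+60,x-35:x+55],None,fx=2.95,fy=2.95,interpolation=2) for x,y in [(316,272),(315,192),(349,148)]])
cv2.imwrite('pics/z.png',np.vstack([big,big2]))
E
python3 m.py
```

```text
[ 0  0 76] [25 27 24] [27 28 24] [32 32 33]
pad px [212.1 224.6] r 16.4 [197 209  30  33 738] [211.7 224.2] world [0.531  0.2851 0.13  ] side px [319.2 266.9]
 tag rect [223.4 248.7] [17.1 16.4] 84.8 [[214.5, 241.0], [230.8000030517578, 239.5], [232.3000030517578, 256.5], [216.0, 258.0]]
pad px [322.5 208.8] r 16.2 [309 193  28  33 710] [322.4 208.4] world [ 0.5668 -0.0192  0.13  ] side px [317.5 188.1]
 tag rect [329.5 235. ] [16. 17.] 90.0 [[321.0, 227.0], [338.0, 227.0], [338.0, 243.0], [321.0, 243.0]]
pad px [418.6 235.3] r 16.1 [404 220  30  32 738] [418.5 235.1] world [ 0.4875 -0.2799  0.13  ] side px [350.9 143.3]
 tag rect [431.3 261.9] [20.1 17.3] 68.2 [[419.5, 255.8000030517578], [435.6000061035156, 249.39999389648438], [443.0, 268.0], [427.0, 274.3999938964844]]
```

View pics/z.png

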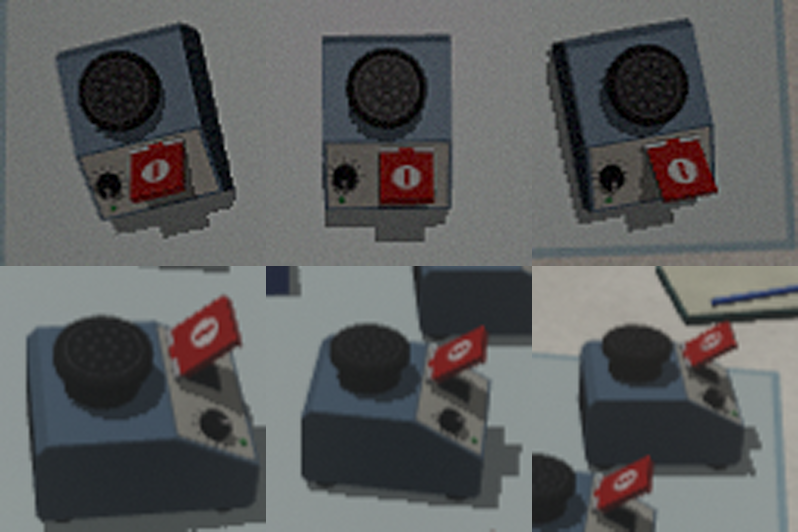

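The zoom shows the three housings clearly, with the pads and their shadows separable. Pads sit at about (211.7,222.8), (323,207.5) and (420.3,233.8), and all three tags are up. I'll fit the poses on housing corners plus pad centres in both views.

```bash
cat > fit.py <<'E'
from h import *
from scipy.optimize import least_squares
P=dict(RL=(85,62.5,95),RR=(85,-62.5,95),BL=(-18,62.5,95),BR=(-18,-62.5,95),FL=(-85,62.5,58),FR=(-85,-62.5,58),pad=(30,0,130))
T=[dict(RL=(57,56),RR=(181,26),BL=(78,157),BR=(200,138),FL=(103,217),pad=(120,91)),
 dict(RL=(323,37),RR=(451,37),BL=(323,142),BR=(451,142),FL=(325,208),FR=(449,208),pad=(387,90)),
 dict(RL=(563,45),RR=(690,20),BL=(583,157),BR=(708,127),FL=(590,210),pad=(647,85))]
S=[(315.9,270.3),(315.1,189),(349.9,143.6)]
o=[(211-40,222-30),(322-40,207-30),(421-40,235-30)]
for j in range(3):
    ks=list(T[j]); uv=np.array([T[j][k] for k in ks],float); uv[:,0]-=265*j; uv=uv/2.95-.3+o[j]
    L=np.array([P[k] for k in ks])/1e3
    def W(p,L): c,s=np.cos(p[2]),np.sin(p[2]); return np.c_[p[0]+c*L[:,0]-s*L[:,1],p[1]+s*L[:,0]+c*L[:,1],L[:,2]]
    f=lambda p:np.r_[(proj('top',W(p,L))-uv).ravel(),(proj('side',W(p,np.array([[.03,0,.13]])))-S[j]).ravel()]
    r=least_squares(f,[.5,.28*(1-j),0],loss='soft_l1')
    print('mixer',j,r.x.round(4)); print(f(r.x).round(1).tolist())
    print(' pad',W(r.x,np.array([[.03,0,.13]])).round(4),' push',W(r.x,np.array([[-.028-.035,-.018,.1]])).round(4))
E
python3 fit.py
```

```text
mixer 0 [0.5057 0.2822 0.1967]
[-0.4, -1.2, 0.2, -0.7, -0.7, -0.0, 0.9, -3.2, -0.6, 1.9, -0.4, 0.6, 1.3, -2.7]
 pad [[0.5351 0.288  0.13  ]]  push [[0.4475 0.2522 0.1   ]]
mixer 1 [ 0.5422 -0.0199 -0.0244]
[-0.3, -0.7, 0.1, -0.7, -0.5, -0.1, 0.3, -0.1, -0.6, 1.0, 0.4, 0.9, -0.1, -0.4, 0.5, -1.4]
 pad [[ 0.5722 -0.0206  0.13  ]]  push [[ 0.4788 -0.0363  0.1   ]]
mixer 2 [ 0.4599 -0.2889  0.1545]
[-0.3, -0.6, -0.4, -0.0, 0.1, -2.5, 1.0, -0.4, -0.3, 1.9, -0.2, 1.0, 0.4, -1.0]
 pad [[ 0.4896 -0.2843  0.13  ]]  push [[ 0.4005 -0.3164  0.1   ]]
```

Call:
apply_moves([
  [[-3.6,-1.6,0],[0,0,0],0],
  [[-3.6,-1.6,0],[0,0,0],0],
  [[-3.6,-1.6,0],[0,0,0],0],
  [[-3.6,-1.6,0],[0,0,0],0],
  [[-3.6,-1.6,0],[0,0,0],0],
], squeeze=10)

```text
time_s: 0.6
position: [0.4008, 0.4425, 0.205]
tcp_rot: [-0.666, -3.07, 0.001]
contact_force: [0.4, 0.4, 0.3]
opening: 0.0574
grip_force: 0.0
```

Call:
apply_moves([
  [[-3.6,-1.6,0],[0,0,0],0],
  [[-3.6,-1.6,0.5],[0,0,0],0],
  [[-3.6,-1.6,1],[0,0,0],0],
  [[-3.6,-1.6,1],[0,0,0],0],
  [[-3.6,-1.6,1],[0,0,0],0],
])

```text
time_s: 1.1
position: [0.5314, 0.2951, 0.1697]
tcp_rot: [-0.667, -3.069, 0.0]
contact_force: [0.4, 0.6, -0.6]
opening: 0.0177
grip_force: 0.0
```

```bash
cat > go.py <<'E'
from h import *; import sys
s=manip.get_state(); M=R.from_rotvec(s['tcp_rot']).as_matrix(); t=np.array([float(a) for a in sys.argv[1:4]])
print(s['time_s'],s['position'].round(4),s['tcp_rot'].round(4),s['joint_positions'].round(3),s['opening'],s['contact_force'].round(2)); print('tool cm',(100*M.T@(t-s['position'])).round(2))
E
python3 go.py .535 .288 .14
```

```text
1.1 [0.5314 0.2951 0.1697] [-6.6680e-01 -3.0694e+00  4.0000e-04] [ 0.32   0.182  1.699  0.     1.261 -0.822] 0.017657698114632886 [ 0.38  0.56 -0.61]
tool cm [-0.62 -0.49  2.97]
```

Call:
apply_moves([
  [[-0.3,-0.3,1],[0,0,0],0],
  [[-0.3,-0.2,1],[0,0,0],0],
  [[0,0,1],[0,0,0],0],
  [[0,0,0.3],[0,0,0],0],
  [[0,0,0],[0,0,0],0],
])

```text
time_s: 1.6
position: [0.5331, 0.2903, 0.1367]
tcp_rot: [-0.664, -3.069, 0.001]
contact_force: [-0.4, -0.5, 0.5]
opening: 0.0006
grip_force: 0.0
```

Call:
apply_moves([
  [[0,0,0.2],[0,0,0],0],
  [[0,0,0.2],[0,0,0],0],
  [[0,0,0.2],[0,0,0],0],
  [[0,0,0.1],[0,0,0],0],
  [[0,0,0],[0,0,0],0],
])

```text
time_s: 2.1
position: [0.5342, 0.2894, 0.1303]
tcp_rot: [-0.667, -3.07, 0.0]
contact_force: [0.8, 0.2, 0.6]
opening: 0.0006
grip_force: 0.0
```

Call:
apply_moves([
  [[0,0,0.2],[0,0,0],0],
  [[0,0,0.1],[0,0,0],0],
  [[0,0,0],[0,0,0],0],
  [[0,0,0],[0,0,0],0],
  [[0,0,0],[0,0,0],0],
])

```text
time_s: 2.6
position: [0.5344, 0.2895, 0.1276]
tcp_rot: [0.667, 3.07, 0.0]
contact_force: [-0.1, 0.3, 1.6]
opening: 0.0007
grip_force: 0.5
```

Call:
apply_moves([
  [[0,0,0.2],[0,0,0],0],
  [[0,0,0.1],[0,0,0],0],
  [[0,0,0],[0,0,0],0],
  [[0,0,0],[0,0,0],0],
  [[0,0,0],[0,0,0],0],
])

```text
time_s: 3.1
position: [0.5345, 0.2895, 0.1247]
tcp_rot: [0.667, 3.069, 0.0]
contact_force: [0.6, 1.0, 2.2]
opening: 0.0003
grip_force: 1.2
```

```bash
python3 go.py .572 -.021 .16
```

```text
3.1 [0.5345 0.2895 0.1247] [6.6680e-01 3.0695e+00 4.0000e-04] [ 0.31   0.231  1.729 -0.     1.18  -0.833] 0.00034685330472431023 [0.58 1.03 2.24]
tool cm [-16.3  -26.69  -3.53]
```

Call:
apply_moves([
  [[0,0,0.2],[0,0,0],0],
  [[0,0,0],[0,0,0],0],
  [[0,0,0],[0,0,0],0],
  [[0,0,0],[0,0,0],0],
  [[0,0,0],[0,0,0],0],
])

```text
time_s: 3.6
position: [0.5344, 0.2895, 0.1227]
tcp_rot: [0.667, 3.07, 0.0]
contact_force: [1.4, 0.6, 3.6]
opening: 0.0009
grip_force: 1.7
```

Call:
apply_moves([
  [[0,0,-1],[0,0,0],0],
  [[0,0,-2],[0,0,0],0],
  [[0,0,-2],[0,0,0],0],
  [[0,0,0],[0,0,0],0],
  [[0,0,0],[0,0,0],0],
])

```text
time_s: 4.1
position: [0.5338, 0.2894, 0.172]
tcp_rot: [-0.667, -3.069, 0.001]
contact_force: [0.1, -0.5, -0.6]
opening: 0.0005
grip_force: 0.0
```

Call:
apply_moves([
  [[-2,-3.2,0],[0,0,0],0],
  [[-2,-3.3,0],[0,0,0],0],
  [[-2,-3.4,0],[0,0,0],0],
  [[-2,-3.4,0],[0,0,0],0],
  [[-2,-3.4,0],[0,0,0],0],
])

```text
time_s: 4.6
position: [0.5546, 0.0946, 0.1705]
tcp_rot: [-0.666, -3.067, 0.001]
contact_force: [0.1, -0.6, -1.0]
opening: 0.0004
grip_force: 0.0
```

Call:
apply_moves([
  [[-2,-3.3,0],[0,0,0],0],
  [[-2,-3.3,0],[0,0,0],0],
  [[-2,-3.4,0],[0,0,0],0],
  [[0,0,0],[0,0,0],0],
  [[0,0,0],[0,0,0],0],
])

```text
time_s: 5.1
position: [0.568, -0.02, 0.1709]
tcp_rot: [-0.669, -3.066, -0.001]
contact_force: [-0.6, -0.4, 0.1]
opening: 0.0005
grip_force: 0.0
```

```bash
python3 go.py .572 -.021 .133
```

```text
5.1 [ 0.568  -0.02    0.1709] [-6.6880e-01 -3.0664e+00 -8.0000e-04] [-0.235  0.091  1.797  0.     1.256 -1.376] 0.0004999207630797403 [-0.58 -0.41  0.06]
tool cm [-0.41  0.08  3.79]
```

Call:
apply_moves([
  [[-0.4,0.1,1],[0,0,0],0],
  [[0,0,1],[0,0,0],0],
  [[0,0,1],[0,0,0],0],
  [[0,0,0.8],[0,0,0],0],
  [[0,0,0],[0,0,0],0],
])

```text
time_s: 5.6
position: [0.5718, -0.0199, 0.1324]
tcp_rot: [-0.665, -3.067, -0.0]
contact_force: [0.3, -0.4, 0.9]
opening: 0.0006
grip_force: 0.0
```

Call:
apply_moves([
  [[0,0,0.2],[0,0,0],0],
  [[0,0,0.2],[0,0,0],0],
  [[0,0,0.2],[0,0,0],0],
  [[0,0,0.1],[0,0,0],0],
  [[0,0,0],[0,0,0],0],
])

```text
time_s: 6.1
position: [0.5735, -0.0207, 0.1282]
tcp_rot: [0.667, 3.069, 0.0]
contact_force: [-0.9, 0.7, 5.0]
opening: 0.0005
grip_force: 2.1
```

Call:
apply_moves([
  [[0,0,0.1],[0,0,0],0],
  [[0,0,0.1],[0,0,0],0],
  [[0,0,0.1],[0,0,0],0],
  [[0,0,0],[0,0,0],0],
  [[0,0,0],[0,0,0],0],
])

```text
time_s: 6.6
position: [0.5736, -0.0207, 0.1257]
tcp_rot: [0.667, 3.069, -0.0]
contact_force: [-2.5, 1.8, 8.4]
opening: 0.0003
grip_force: 4.0
```

Call:
apply_moves([
  [[0,0,0.1],[0,0,0],0],
  [[0,0,0.1],[0,0,0],0],
  [[0,0,0],[0,0,0],0],
  [[0,0,0],[0,0,0],0],
  [[0,0,0],[0,0,0],0],
])

```text
time_s: 7.1
position: [0.5736, -0.0207, 0.1241]
tcp_rot: [0.666, 3.069, -0.0]
contact_force: [-3.1, 0.5, 10.6]
opening: 0.0006
grip_force: 5.2
```

Call:
apply_moves([
  [[0,0,-1],[0,0,0],0],
  [[0,0,-2],[0,0,0],0],
  [[0,0,-2],[0,0,0],0],
  [[0,0,0],[0,0,0],0],
  [[0,0,0],[0,0,0],0],
])

```text
time_s: 7.6
position: [0.5729, -0.0206, 0.1719]
tcp_rot: [-0.667, -3.07, 0.0]
contact_force: [-0.0, 0.3, 0.3]
opening: 0.0004
grip_force: 0.0
```

```bash
python3 go.py .4896 -.284 .133
```

```text
7.6 [ 0.5729 -0.0206  0.1719] [-6.6700e-01 -3.0698e+00  2.0000e-04] [-0.234  0.1    1.786 -0.     1.256 -1.377] 0.00041651938784029836 [-0.02  0.25  0.34]
tool cm [ -3.35 -27.42   3.89]
```

Call:
apply_moves([
  [[-0.4,-3.5,0],[0,0,0],0],
  [[-0.4,-3.5,0],[0,0,0],0],
  [[-0.4,-3.5,0],[0,0,0],0],
  [[-0.4,-3.5,0],[0,0,0],0],
  [[-0.4,-3.5,0],[0,0,0],0],
])

```text
time_s: 8.1
position: [0.5172, -0.1888, 0.1704]
tcp_rot: [-0.666, -3.067, -0.001]
contact_force: [0.7, 0.4, 0.1]
opening: 0.0009
grip_force: 0.0
```

Call:
apply_moves([
  [[-0.4,-3.4,0],[0,0,0],0],
  [[-0.4,-3.4,0],[0,0,0],0],
  [[-0.4,-3.1,0],[0,0,0],0],
  [[0,0,0],[0,0,0],0],
  [[0,0,0],[0,0,0],0],
])

```text
time_s: 8.6
position: [0.4878, -0.2828, 0.1708]
tcp_rot: [-0.668, -3.067, -0.003]
contact_force: [-1.1, 0.2, -0.7]
opening: 0.0001
grip_force: 0.0
```

```bash
python3 go.py .4896 -.284 .133
```

```text
8.6 [ 0.4878 -0.2828  0.1708] [-6.6840e-01 -3.0674e+00 -2.5000e-03] [-0.727  0.081  1.809  0.     1.255 -1.868] 0.00014208066062494363 [-1.1   0.21 -0.7 ]
tool cm [-0.23 -0.04  3.78]
```

Call:
apply_moves([
  [[0,0,1],[0,0,0],0],
  [[0,0,1],[0,0,0],0],
  [[0,0,1],[0,0,0],0],
  [[0,0,0.8],[0,0,0],0],
  [[0,0,0],[0,0,0],0],
])

```text
time_s: 9.1
position: [0.4878, -0.2821, 0.1325]
tcp_rot: [-0.665, -3.067, -0.003]
contact_force: [0.6, -0.4, 0.3]
opening: 0.0004
grip_force: 0.0
```

Call:
apply_moves([
  [[0,0,0.2],[0,0,0],0],
  [[0,0,0.2],[0,0,0],0],
  [[0,0,0.2],[0,0,0],0],
  [[0,0,0.1],[0,0,0],0],
  [[0,0,0],[0,0,0],0],
])

```text
time_s: 9.6
position: [0.4888, -0.2834, 0.1281]
tcp_rot: [0.667, 3.069, -0.001]
contact_force: [0.6, 0.1, 3.6]
opening: 0.0004
grip_force: 1.7
```

Call:
apply_moves([
  [[0,0,0.1],[0,0,0],0],
  [[0,0,0.1],[0,0,0],0],
  [[0,0,0.1],[0,0,0],0],
  [[0,0,0.1],[0,0,0],0],
  [[0,0,0],[0,0,0],0],
])

```text
time_s: 10.1
position: [0.4889, -0.2835, 0.1243]
tcp_rot: [0.667, 3.069, -0.001]
contact_force: [-0.6, 1.9, 7.3]
opening: 0.0005
grip_force: 3.6
```

Call:
apply_moves([
  [[0,0,0.1],[0,0,0],0],
  [[0,0,0.1],[0,0,0],0],
  [[0,0,0],[0,0,0],0],
  [[0,0,0],[0,0,0],0],
  [[0,0,0],[0,0,0],0],
])

```text
time_s: 10.6
position: [0.4889, -0.2835, 0.1227]
tcp_rot: [0.667, 3.069, -0.001]
contact_force: [-2.5, 2.0, 8.9]
opening: 0.0004
grip_force: 4.4
```

Call:
apply_moves([
  [[0,0,-1],[0,0,0],0],
  [[0,0,-2],[0,0,0],0],
  [[0,0,-3],[0,0,0],0],
  [[0,0,0],[0,0,0],0],
  [[0,0,0],[0,0,0],0],
])

```text
time_s: 11.1
position: [0.4885, -0.2832, 0.1812]
tcp_rot: [0.667, 3.07, -0.0]
contact_force: [-0.3, 0.4, -0.5]
opening: 0.0006
grip_force: 0.0
```

Call:
apply_moves([
  [[1.6,2.95,0],[0,0,0],0],
  [[1.6,2.95,0],[0,0,0],0],
  [[1.6,2.95,0],[0,0,0],0],
  [[1.6,2.95,0],[0,0,0],0],
  [[1.6,2.95,0],[0,0,0],0],
])

```text
time_s: 11.6
position: [0.4755, -0.114, 0.1792]
tcp_rot: [-0.667, -3.066, -0.001]
contact_force: [-0.4, -0.1, 0.4]
opening: 0.0004
grip_force: 0.0
```

Call:
apply_moves([
  [[1.6,2.95,0],[0,0,0],0],
  [[1.6,2.95,0],[0,0,0],0],
  [[1.6,2.95,0],[0,0,0],0],
  [[1.6,2.95,0],[0,0,0],0],
  [[1.6,2.95,0],[0,0,0],0],
])

```text
time_s: 12.1
position: [0.4638, 0.053, 0.1794]
tcp_rot: [-0.667, -3.067, 0.001]
contact_force: [0.1, 0.3, -0.4]
opening: 0.0006
grip_force: 0.0
```

Call:
apply_moves([
  [[1.6,2.95,0],[0,0,0],0],
  [[1.6,2.95,0],[0,0,0],0],
  [[1.6,2.95,0],[0,0,0],0],
  [[1.6,2.95,0],[0,0,0],0],
  [[1.6,2.95,0],[0,0,0],0],
])

```text
time_s: 12.6
position: [0.4522, 0.2201, 0.1793]
tcp_rot: [-0.666, -3.067, 0.002]
contact_force: [-0.1, 0.1, -0.3]
opening: 0.0007
grip_force: 0.0
```

Call:
apply_moves([
  [[0,0,0],[0,0,-7.2],0],
  [[0,0,0],[0,0,-7.2],0],
  [[0,0,0],[0,0,-7.2],0],
  [[0,0,0],[0,0,-7.2],0],
  [[0,0,0],[0,0,-7.2],0],
])

```text
time_s: 13.1
position: [0.4524, 0.2187, 0.1791]
tcp_rot: [0.322, -3.121, 0.001]
contact_force: [0.5, 0.1, -0.2]
opening: 0.0005
grip_force: 0.0
```

```bash
python3 go.py .4504 .2528 .15
python3 - <<'E'
from h import *
im=eyes.snapshot('side'); t=eyes.snapshot('top')
# predicted tag pin/end/down-end lines for mixer 0
c,s=np.cos(.1967),np.sin(.1967)
W=lambda x,y,z:(.5057+c*x-s*y,.2822+s*x+c*y,z)
pts=[W(-.028,-.043,.101),W(-.028,.007,.101),W(-.069,.007,.139),W(-.069,-.043,.139),W(-.060,-.018,.13)]
out=[]
for n,i,(x0,y0) in(('side',im,(270,220)),('top',t,(160,180))):
    z=cv2.resize(i[y0:y0+110,x0:x0+110],None,fx=3.6,fy=3.6,interpolation=2)
    for p in proj(n,pts): cv2.circle(z,tuple(int(v) for v in (p-[x0,y0]+.5)*3.6),3,(0,255,0),1)
    out.append(z)
cv2.imwrite('pics/h.png',np.hstack(out))
E
```

```text
13.1 [0.4524 0.2187 0.1791] [ 3.2220e-01 -3.1212e+00  8.0000e-04] [ 0.224 -0.077  1.951 -0.     1.272 -1.552] 0.0005005132849394775 [ 0.49  0.1  -0.22]
tool cm [-0.51  3.38  2.91]
```

View pics/h.png

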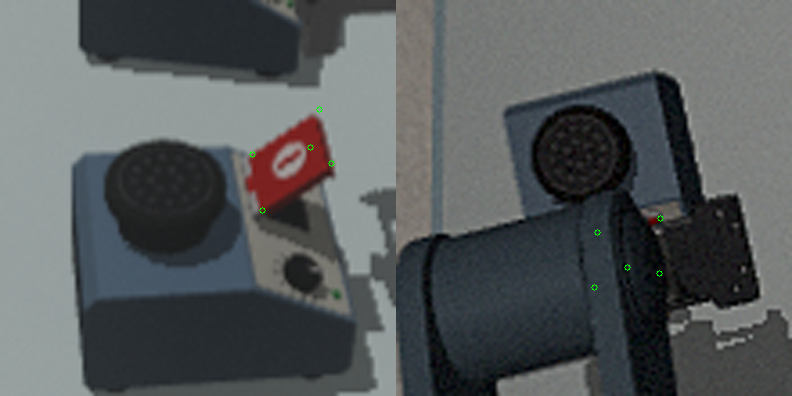

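The side view shows the leftmost tag still up. The predicted hinge at (262,210)–(252,155) in the crop matches it to within a few mm, so I'll go over it and push.

Call:
apply_moves([
  [[-0.3,1.7,0],[0,0,0],0],
  [[-0.2,1.7,0],[0,0,0],0],
  [[0,0,1.5],[0,0,0],0],
  [[0,0,1.5],[0,0,0],0],
  [[0,0,0],[0,0,0],0],
])

```text
time_s: 13.7
position: [0.4494, 0.252, 0.1473]
tcp_rot: [0.312, -3.119, 0.003]
contact_force: [0.1, -0.0, -0.9]
opening: 0.0006
grip_force: 0.0
```

Call:
apply_moves([
  [[0,0,0.6],[0,0,0],0],
  [[0,0,0.6],[0,0,0],0],
  [[0,0,0.6],[0,0,0],0],
  [[0,0,0.6],[0,0,0],0],
  [[0,0,0.6],[0,0,0],0],
])

```text
time_s: 14.2
position: [0.4521, 0.2533, 0.1212]
tcp_rot: [-0.314, 3.125, 0.0]
contact_force: [-0.2, 0.3, 0.0]
opening: 0.0007
grip_force: 0.4
```

Call:
apply_moves([
  [[0,0,0.5],[0,0,0],0],
  [[0,0,0.5],[0,0,0],0],
  [[0,0,0.5],[0,0,0],0],
  [[0,0,0.3],[0,0,0],0],
  [[0,0,0],[0,0,0],0],
])

```text
time_s: 14.7
position: [0.4516, 0.2532, 0.1029]
tcp_rot: [0.314, -3.125, 0.0]
contact_force: [-0.5, -0.2, -0.3]
opening: 0.0008
grip_force: 0.0
```

Call:
apply_moves([
  [[0,0,0.3],[0,0,0],0],
  [[0,0,0.3],[0,0,0],0],
  [[0,0,0.2],[0,0,0],0],
  [[0,0,0.2],[0,0,0],0],
  [[0,0,0],[0,0,0],0],
])

```text
time_s: 15.2
position: [0.4518, 0.2533, 0.0933]
tcp_rot: [0.314, -3.126, 0.0]
contact_force: [-0.4, -0.5, 1.6]
opening: 0.0002
grip_force: 0.3
```

Call:
apply_moves([
  [[0,0,0.1],[0,0,0],0],
  [[0,0,0.1],[0,0,0],0],
  [[0,0,0],[0,0,0],0],
  [[0,0,0],[0,0,0],0],
  [[0,0,0],[0,0,0],0],
])

```text
time_s: 15.7
position: [0.4518, 0.2533, 0.0914]
tcp_rot: [0.314, -3.126, 0.0]
contact_force: [0.5, -0.5, 1.0]
opening: 0.0004
grip_force: 0.4
```

Call:
apply_moves([
  [[0,0,0.1],[0,0,0],0],
  [[0,0,0.1],[0,0,0],0],
  [[0,0,0],[0,0,0],0],
  [[0,0,0],[0,0,0],0],
  [[0,0,0],[0,0,0],0],
])

```text
time_s: 16.2
position: [0.4518, 0.2533, 0.0894]
tcp_rot: [0.314, -3.126, 0.0]
contact_force: [-0.1, 0.2, 0.9]
opening: 0.0006
grip_force: 0.3
```

Call:
apply_moves([
  [[0,0,0.1],[0,0,0],0],
  [[0,0,0],[0,0,0],0],
  [[0,0,0],[0,0,0],0],
  [[0,0,0],[0,0,0],0],
  [[0,0,0],[0,0,0],0],
])

```text
time_s: 16.7
position: [0.4518, 0.2533, 0.0884]
tcp_rot: [0.314, -3.126, 0.0]
contact_force: [-0.1, -0.2, 1.2]
opening: 0.0001
grip_force: 0.4
```

Call:
apply_moves([
  [[0,0,0.1],[0,0,0],0],
  [[0,0,0],[0,0,0],0],
  [[0,0,0],[0,0,0],0],
  [[0,0,0],[0,0,0],0],
  [[0,0,0],[0,0,0],0],
])

```text
time_s: 17.2
position: [0.452, 0.2534, 0.0876]
tcp_rot: [-0.314, 3.125, 0.0]
contact_force: [0.2, 0.0, 2.3]
opening: 0.0007
grip_force: 0.9
```

Call:
apply_moves([
  [[0,0,0.1],[0,0,0],0],
  [[0,0,0],[0,0,0],0],
  [[0,0,0],[0,0,0],0],
  [[0,0,0],[0,0,0],0],
  [[0,0,0],[0,0,0],0],
])

```text
time_s: 17.7
position: [0.4523, 0.2534, 0.0871]
tcp_rot: [-0.314, 3.125, 0.0]
contact_force: [-0.9, -1.2, 5.9]
opening: 0.0006
grip_force: 2.7
```

Call:
apply_moves([
  [[0,0,0.1],[0,0,0],0],
  [[0,0,0],[0,0,0],0],
  [[0,0,0],[0,0,0],0],
  [[0,0,0],[0,0,0],0],
  [[0,0,0],[0,0,0],0],
])

```text
time_s: 18.2
position: [0.4525, 0.2535, 0.0868]
tcp_rot: [-0.315, 3.125, 0.0]
contact_force: [-2.4, -0.8, 9.5]
opening: 0.0001
grip_force: 4.9
```

The force climbs sharply at 0.087, so this is the stop. I'll lift off, move clear and check.

Call:
apply_moves([
  [[0,0,-1],[0,0,0],0],
  [[0,0,-3],[0,0,0],0],
  [[0,0,-4],[0,0,0],0],
  [[0,0,-3],[0,0,0],0],
  [[0,0,0],[0,0,0],0],
])

```text
time_s: 18.7
position: [0.4544, 0.2542, 0.2005]
tcp_rot: [-0.314, 3.117, 0.003]
contact_force: [0.7, 0.4, -0.0]
opening: 0.0006
grip_force: 0.0
```

Call:
apply_moves([
  [[2,3,-1],[0,0,0],0],
  [[2,3,0],[0,0,0],0],
  [[2,3,0],[0,0,0],0],
  [[2,3,0],[0,0,0],0],
  [[2,3,0],[0,0,0],0],
])

```text
time_s: 19.2
position: [0.3221, 0.3807, 0.204]
tcp_rot: [0.314, -3.124, 0.002]
contact_force: [-0.2, 0.7, -0.7]
opening: 0.0005
grip_force: 0.0
```

Run:
```python
from h import *
a=eyes.snapshot('top')[110:310,140:480]; b=eyes.snapshot('side')[120:345,220:420]
cv2.imwrite('pics/e.png',np.hstack([cv2.resize(a,(480,282)),np.zeros((282,4,3),np.uint8),cv2.resize(b,(251,282))]))
cv2.imwrite('pics/e2.png',cv2.resize(b,None,fx=2.6,fy=2.6,interpolation=2)); print(manip.get_state()['position'],manip.get_state()['contact_force'])
```

```text
[0.32077741 0.38173286 0.20397203] [-0.03736506 -0.63936569  0.0291016 ]
```

View pics/e.png

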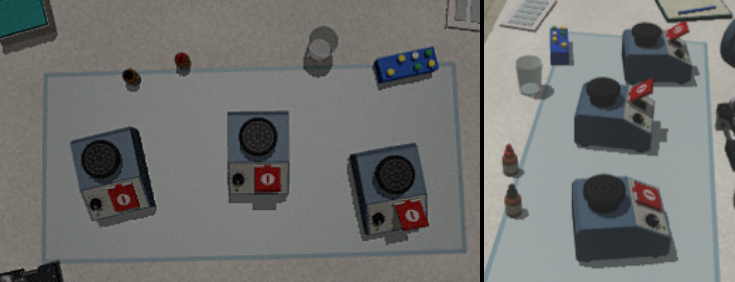

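View pics/e2.png

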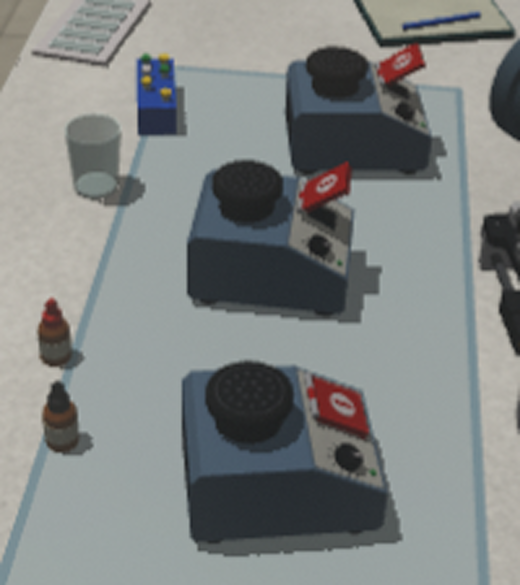

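The left mixer's tag lies flat on its panel (around (340,405) in the side crop). The other two tags are up at (325,185) and (402,63), and nothing else has moved.

```bash
python3 -c "
from station import manip; print(manip.sign_off())"
```

```text
the job is handed in; nothing more can be done
None
```

I pressed all three pads from left to right; the robot's leftmost mixer was the softest (about 3.6 N at roughly 7 mm, against 9 to 11 N on the others). Its tag is now fully down, the other two tags are still up, nothing else appears moved in the final pictures, and the job was handed in at about 19 s.

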